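Make up a torch kit and a fixture kit

ROBOT

A 6-joint arm with a two-finger parallel gripper is mounted at the origin on a cart in front of the work surface, level with it; the furniture and walls round the work are solid. World frame = base frame: x ahead of the robot, y to its left, z up, the work surface at z = 0. Lengths are in m, angles in degrees, forces in N, time in s.
With the tool pointing down it reaches from about 0.4 to 0.825 m from the base axis. Payload 7 kg.
Tool frame: the origin (TCP) lies between the finger pads; the fingertips stand ctrl.nose_length ahead of it and the grasp point (between the pads) lies 2 mm behind it (ctrl.nose_length is the distance from the TCP to the fingertips, in m); z points along the fingers, y is the line along which they close (so a half turn about z gives the same grasp; the last joint's range is limited). The gripper opens to 88 mm and grips with 3 to 60 N. Pads are 19 mm wide; open, the fingers measure 130 mm over their backs; the gripper's body (78 mm by 193 mm) begins 47 mm behind the grasp point.
Start: joints at [-57.462, 20.546, 0.682, 0, -70.136, -16.507], TCP at [0.186, -0.649, 0.244] pointing down, gripper open.
Joint ranges: [-176.03, 176.03], [-82.01, 121.73], [-58.28, 71.71], [-173.87, 95.51], [-174.79, -0.11], [-173.66, 173.66]. Speed limits (degrees/s): [136.94, 136.94, 172.46, 180, 180, 180].

INTERFACE

Orientations are given as [roll, pitch, yaw] about the fixed x, y, z axes, in that order (R = Rz(yaw) Ry(pitch) Rx(roll)).
In Python, from plant import ctrl gives the robot as it stands.
- The arm moves only by the tool apply_moves, never from a script. Its argument "commands" is a list of rows, each a list of 3 entries, a list of its own where there are three numbers: the shift along the world's x, y, z in cm, then the turn about the world's z in rad, then the closure, from 0 (fully open) to 1 (shut). In form: [[[x, y, z], turn, jaw], ...]. A call has 1 to 20 rows; each row is the pose to reach, as a shift and turn from the pose commanded when the call began; what a row does not reach only later rows make up. A row lasts 1/12 s, in which the tool goes at most 41.7 mm and 7.16 degrees, less where a joint would pass 70% of its speed; a pose out of reach is approached as far as the arm can. A call with a gripper value outside its range is refused whole. The fingers move at their own pace and stop on an object; the grip force is fixed at half the most. Time passes only in rows, so rows that repeat a pose let the fingers close. It gives the time, the measured TCP pose, the force, the opening and the grip force at its end, in the units of the state.
- ctrl.get_obs(): the state, without advancing time (a new reading comes with each control period).
- ctrl.snapshot(name): name is "scene" or "top" or "wrist"; returns a dict with "img" (384x512x3 uint8, red, green, blue), "fx", "fy", "cx", "cy" (pixels), "T" (4x4, takes a point from camera to world coordinates). Camera axes: x right, y up, looking along -z (the intrinsics and any distortion apply to the point x, -y, -z); pixel columns grow to the right and rows downward; lengths in m; the calibration is good to about 2 mm. A picture is of the moment at which its call begins. There is no depth.
- ctrl.close_job(): hands the job in; it is judged then, once.
Trained networks look in a picture, given as the dict that the camera call returned (one of the last four; its "shot" number tells which), for a name from the list of things; names that differ only in an ending like _2 or _b are one class to them, and where a whole thing is asked for, a point or a joint stands for the part that bears it (a point fixed in the world has none). Each returns a list of dicts, best first, with "score" (0 to 1); they miss things now and then, are a little off and sometimes report something else, mostly with a low value. They report only what shows in the picture. A call takes as long as a camera call. They do not tell look-alikes from the thing itself.
- ctrl.search_frame(picture, target): "at" ([column, row] in pixels, amid what is visible of it).
- ctrl.spot_point(picture, target): "at" ([column, row] in pixels: a listed point, or the origin of a listed thing).
The state is a dict: "clock": time; "joint_pos": joint angles; "qvel": joint speeds; "tau": joint torques, N m; "tool_pos": TCP position; "orientation": TCP orientation; "force": force on the tool from outside, world axes, zero at the start; "moment": the same for the moment, N m; "opening": finger opening in m; "gripper_force": force on a finger pad.
Only numpy, scipy, OpenCV 4.12 (cv2) and the standard library are available. Lean on these libraries where they do the work, as an engineer would, in place of code of your own. Each camera call takes 0.05 s, during which the arm holds its last target. There are 200 camera calls.

TASK

Make up two kits from the loose parts in the middle of the table, between the case and the tray (not the spares at the back): the brown ceramic nozzle and the black back cap go into the blue hinged case, which is then shut; the steel ring and the hex bolt go into the yellow tray. Put one part in each compartment, on its floor and the same way up as it stands now (nozzle, cap and bolt upright, ring flat); within a kit either compartment will do. Leave the V-block and the plain steel block where they stand, at the end with the lid fully closed and everything let go and at rest.

Things in the scene. Friction and masses are not known exactly. Their poses are not given: they have to be found in the camera images.
- nozzle: brown ceramic torch nozzle standing on its wide end, 24 mm diameter at the bottom, narrower at the top, 40 mm tall, 12 g. Origin: centre of its underside, z up. Grasp it from above across its diameter, low down on the wide part (20 to 25 mm up or lower): higher up it tapers and tips in the grip.
- cap: black torch back cap standing upright, 18 mm diameter at the foot, tapering a little, 47 mm tall, 12 g; grasp it from above, at mid height or lower. Origin: centre of its underside, z up.
- ring: turned steel spacer ring lying flat, 48 mm outer diameter, 18 mm high, 140 g; grasp its outside. Origin: centre of its underside, z up.
- bolt: steel hex bolt standing on its head, shank up: head about 22 mm across and 8 mm high, shank 12 mm diameter, 48 mm tall over all, 70 g. Origin: centre of the underside of the head, z up along the shank. Grasp the shank.
- case: blue steel case, fixed, 120 (x) x 190 (y) x 60 mm high, walls and floor 4 mm. Origin: centre of its underside; its x points from the front (handle) to the hinge. A 4 mm divider along x, top 44 mm up, makes two compartments of 112 (x) x 89 mm (y), centres at x = 0, y = +46.5 and -46.5 mm. The lid is hinged along y at x = +60 mm, z = 61 mm.
- lid (a joint): opening angle of the case's lid, rad: 0 = shut, 1.57 = vertical, at most 1.95 = leaning back. Friction hinge: it stays where it is left and moves with 1 to 2 N at the handle. Starts shut or up to 0.35 ajar. The panel is 123 mm from hinge to front edge, 190 mm wide, 4 mm thick; the front edge rises and swings back as it opens.
- lid_handle (a point): middle of the lid's round black handle bar: 10 mm thick, free length 70 mm, along the case's y. It lies 26 mm in front of the lid's front edge and above its top face, i.e. 149 mm from the hinge line along the lid and 30 mm above it square to the lid; turns with the lid, whose axes it has. Can be pinched from above, fingers before and behind; the bar turns in the grip through the swing.
- tray: low yellow open tray, fixed, 120 (x) x 216 (y; 228 over the rim) x 22 mm high, walls and floor 4 mm. Origin: centre of its underside. A 4 mm divider along x, top 18 mm up, makes two compartments of 112 (x) x 102 mm (y), centres at x = 0, y = +53 and -53 mm.
- veeblock: grey steel V-block with a V groove in its top, 50 x 44 x 36 mm high, a bystander: leave it alone. Origin: centre of its underside.
- block: plain rectangular steel block, 55 x 30 x 26 mm high, a bystander: leave it alone. Origin: centre of its underside.
Mind the look-alikes: they are no part of the job. Of the things that look like the ring, take the one that is farthest to the robot's right at the start.

How it is judged (in metres and radians):
At the end, for the whole second after the job is handed in: Nozzle and cap stand in the blue case, ring and bolt in the yellow tray, one per compartment, each origin under 12 mm above its container's underside and tilted under 0.2 rad; the lid is below 0.06 rad and still; all parts are released and slower than 20 mm/s (((x of nozzle in the frame of case between -0.056 and 0.056 m and y of nozzle in the frame of case between 0.004 and 0.09 m and z of nozzle in the frame of case between -0.002 and 0.012 m and x of cap in the frame of case between -0.056 and 0.056 m and y of cap in the frame of case between -0.09 and -0.004 m and z of cap in the frame of case between -0.002 and 0.012 m) or (x of nozzle in the frame of case between -0.056 and 0.056 m and y of nozzle in the frame of case between -0.09 and -0.004 m and z of nozzle in the frame of case between -0.002 and 0.012 m and x of cap in the frame of case between -0.056 and 0.056 m and y of cap in the frame of case between 0.004 and 0.09 m and z of cap in the frame of case between -0.002 and 0.012 m)) and ((x of ring in the frame of tray between -0.056 and 0.056 m and y of ring in the frame of tray between 0.004 and 0.104 m and z of ring in the frame of tray between -0.002 and 0.012 m and x of bolt in the frame of tray between -0.056 and 0.056 m and y of bolt in the frame of tray between -0.104 and -0.004 m and z of bolt in the frame of tray between -0.002 and 0.012 m) or (x of ring in the frame of tray between -0.056 and 0.056 m and y of ring in the frame of tray between -0.104 and -0.004 m and z of ring in the frame of tray between -0.002 and 0.012 m and x of bolt in the frame of tray between -0.056 and 0.056 m and y of bolt in the frame of tray between 0.004 and 0.104 m and z of bolt in the frame of tray between -0.002 and 0.012 m)) and value of joint lid below 0.06 rad and velocity of joint lid between -0.05 and 0.05 rad/s and angle between each of nozzle, cap, ring, bolt's own z axis and vertical below 0.2 rad and linear speed of each of nozzle, cap, ring, bolt below 0.02 m/s and contact force between each of nozzle, cap, ring, bolt and the fingers below 0.1 N); the robot touches nothing.
It fails at once if the V-block is pushed more than 25 mm from its place or tipped over (distance of veeblock from where it was at the start of the episode above 0.025 m or angle between veeblock's own z axis and vertical above 0.5 rad).
It fails at once if the plain steel block is pushed more than 25 mm from its place or tipped over (distance of block from where it was at the start of the episode above 0.025 m or angle between block's own z axis and vertical above 0.5 rad).
It also fails if it takes over 147 s, if anything falls off the work surface, if the arm or the gripper's body presses on something with over 40 N, if the wrist force passes 120 N, or if a joint passes its speed limit or range.

## Working session

There is one attempt and no reset: what is moved stays moved. The work goes in short steps, Python scripts to look and compute and a tool call to move; the robot and the scene stay as the last step left them, time stands still between calls to the robot, and variables do not carry over. Pictures are saved under pics/ and viewed, at most 14 in all, crops included, and the job is handed in when it is done.

Besides the shell and the picture viewer there is one more tool, called after "Emit:" as a command line: name --argument value ..., lists and objects as JSON in quotes. apply_moves: Moves the arm, as the interface text tells. Its arguments: {"type":"object","properties":{"commands":{"type":"array"}},"required":["commands"]}

```bash
ls; mkdir -p pics
cat > h.py <<'E'
import numpy as np, cv2
from plant import ctrl
def snap(n,f=None):
    s=ctrl.snapshot(n)
    if f: cv2.imwrite('pics/'+f,cv2.cvtColor(s['img'],cv2.COLOR_RGB2BGR))
    return s
def w(s,px,z=0.):
    T=np.array(s['T']); d=np.array([(px[0]-s['cx'])/s['fx'],-(px[1]-s['cy'])/s['fy'],-1.])
    d=T[:3,:3]@d; o=T[:3,3]; return o+d*(z-o[2])/d[2]
def p(s,X):
    T=np.array(s['T']); c=T[:3,:3].T@(np.array(X)-T[:3,3]); return np.array([s['cx']+s['fx']*c[0]/-c[2], s['cy']-s['fy']*c[1]/-c[2]])
E
python3 - <<'E'
from h import *
print(ctrl.nose_length,ctrl.get_obs())
for n in('top','scene'):
    s=snap(n,n+'0.png'); print(n,[k for k in s if k!='img'],s['fx'],np.round(s['T'],3).tolist())
    for t in 'nozzle cap ring bolt case lid lid_handle tray veeblock block'.split():
        for d in ctrl.spot_point(s,t)[:4]: print(t,round(d['score'],2),np.round(d['at'],1),np.round(w(s,d['at'])[:2],3))
E
```

```text
pics
0.017 {'clock': 0.0, 'joint_pos': array([-5.74623085e+01,  2.05912628e+01,  6.36376765e-01, -1.85230147e-02,
       -7.01363054e+01, -1.65084516e+01]), 'qvel': array([-0.01713336, -0.08489768, -0.02880755,  0.04307545, -0.08213419,
        0.031487  ]), 'tau': array([-6.23352043e-04, -5.82719493e+01,  2.93066007e+01,  6.99758694e+00,
        6.94809831e-03, -1.70301364e-04]), 'tool_pos': array([ 0.18625651, -0.64833821,  0.24264941]), 'orientation': array([ 1.79907619e+02, -9.21970312e-03, -1.63977060e+02]), 'force': array([0.08689301, 0.37249304, 0.38346978]), 'moment': array([ 0.06657617,  0.01020566, -0.07216086]), 'gripper_force': 0.0, 'opening': 0.08791002431475177}
top ['fx', 'fy', 'cx', 'cy', 'T', 'shot'] 415.23715888303553 [[0.009, 0.983, -0.186, 0.342], [-1.0, 0.012, 0.012, -0.001], [0.014, 0.186, 0.982, 1.073], [0.0, 0.0, 0.0, 1.0]]
nozzle 0.51 [275.8 146.1] [ 0.663 -0.055]
cap 0.36 [276.9 184.8] [ 0.557 -0.058]
ring 0.6 [274.4 225.1] [ 0.451 -0.052]
bolt 0.61 [234.  182.7] [0.562 0.055]
case 0.84 [144.1 201. ] [0.51  0.288]Traceback (most recent call last):
  File "<stdin>", line 6, in <module>
ValueError: it knows: block, bolt, cap, case, lid_handle, nozzle, ring, tray, veeblock
```

View pics/top0.png

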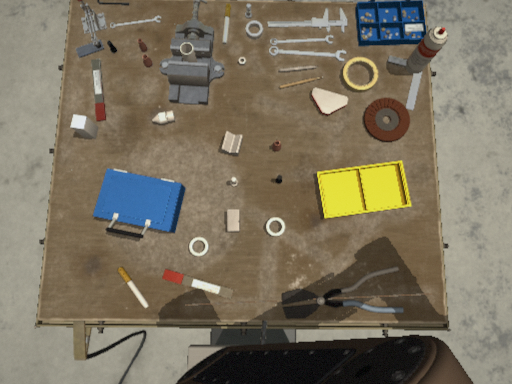

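The top view shows the case at about (140,200) with its handle at (125,233), and the tray at (363,190). The nozzle is at (276,146), the cap at (279,180), the bolt at (234,182) and the rightmost ring at (275,227). The V-block is at (232,143), the block at (233,220), and the decoy ring at (199,246).

Run:
```python
from h import *
for n in('top','scene'):
    s=snap(n,n+'1.png'); print(n,s['fx'],s['cx'],s['cy'],np.round(s['T'],3).tolist())
    for t in 'nozzle cap ring bolt case lid_handle tray veeblock block'.split():
        for d in ctrl.spot_point(s,t)[:4]: print(t,round(d['score'],2),np.round(d['at'],1),np.round(w(s,d['at'])[:2],3))
s0=snap('top'); im=s0['img']; hsv=cv2.cvtColor(im,cv2.COLOR_RGB2HSV)
for nm,lo,hi,z in(('tray',(22,120,120),(33,255,255),.022),('case',(100,120,60),(120,255,255),.06)):
    m=cv2.inRange(hsv,lo,hi); c=[k for k in cv2.findContours(m,0,2)[0] if cv2.contourArea(k)>1500 and k[:,:,1].mean()>100]
    for k in c:
        b=cv2.boxPoints(cv2.minAreaRect(k)); a=cv2.approxPolyDP(cv2.convexHull(k),4,True)[:,0]
        print(nm,[np.round(w(s0,q,z)[:2],3).tolist() for q in b],a.tolist(),[np.round(w(s0,q,z)[:2],3).tolist() for q in a])
```

```text
top 415.23715888303553 259.76921364842974 189.02931681799728 [[0.009, 0.983, -0.186, 0.342], [-1.0, 0.012, 0.012, -0.001], [0.014, 0.186, 0.982, 1.073], [0.0, 0.0, 0.0, 1.0]]
nozzle 0.49 [274.8 143.2] [ 0.671 -0.053]
cap 0.62 [275.4 180. ] [ 0.57  -0.054]
ring 0.68 [231.6 222.5] [0.456 0.059]
ring 0.59 [195.2 244.9] [0.398 0.151]
ring 0.44 [275.7 225.6] [ 0.45  -0.056]
bolt 0.63 [232.4 182.1] [0.563 0.059]
case 0.67 [144.4 198. ] [0.518 0.288]
lid_handle 0.76 [126.3 229.8] [0.435 0.329]
tray 0.9 [357.8 189.5] [ 0.547 -0.272]
veeblock 0.82 [226.1 141.4] [0.675 0.078]
veeblock 0.62 [141.7 200.5] [0.511 0.294]
block 0.65 [230.2 219.1] [0.465 0.063]
scene 406.46675123577194 255.1715182863713 187.0806508854665 [[-0.762, 0.387, -0.52, -0.001], [-0.648, -0.476, 0.595, 0.61], [-0.017, 0.79, 0.613, 0.725], [0.0, 0.0, 0.0, 1.0]]
nozzle 0.39 [233.6 185.9] [ 0.666 -0.058]
cap 0.61 [260.3 198.6] [ 0.568 -0.063]
cap 0.6 [180.2 286.9] [0.508 0.286]
ring 0.73 [292.7 218.9] [ 0.448 -0.052]
ring 0.66 [266.7 275.3] [0.381 0.139]
bolt 0.55 [235.1 221.6] [0.558 0.052]
case 0.73 [181.1 286.1] [0.508 0.284]
case 0.27 [259.3 196.4] [ 0.576 -0.068]
lid_handle 0.73 [197.3 286.9] [0.479 0.262]
veeblock 0.89 [203.6 210. ] [0.656 0.072]
veeblock 0.48 [260.5 195.3] [ 0.577 -0.074]
veeblock 0.38 [236.  186.3] [ 0.659 -0.061]
block 0.56 [261.5 239.2] [0.463 0.058]
tray [[0.591, -0.159], [0.627, -0.393], [0.501, -0.403], [0.467, -0.174]] [[402, 161], [410, 206], [324, 217], [317, 171]] [[0.62, -0.386], [0.501, -0.4], [0.471, -0.178], [0.591, -0.162]]
case [[0.462, 0.395], [0.584, 0.381], [0.544, 0.172], [0.424, 0.191]] [[107, 169], [181, 184], [174, 231], [93, 215]] [[0.58, 0.369], [0.544, 0.183], [0.428, 0.195], [0.465, 0.394]]
```

View pics/scene1.png

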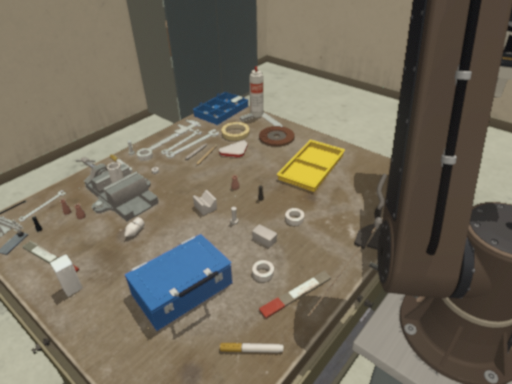

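The scene view agrees with this: the lid is shut or nearly so, and the two steel rings are at (293,218), which is the one to take, and (263,271), the decoy. I'll move over the parts and look with the wrist camera.

Emit:
apply_moves --commands '[[[31, 35, 12], 1.11, 0], [[31, 35, 12], 1.11, 0], [[31, 35, 12], 1.11, 0], [[31, 35, 12], 1.11, 0], [[31, 35, 12], 1.11, 0], [[31, 35, 12], 1.11, 0], [[31, 35, 12], 1.11, 0], [[31, 35, 12], 1.11, 0], [[31, 35, 12], 1.11, 0], [[31, 35, 12], 1.11, 0], [[31, 65, 12], 1.11, 0], [[31, 65, 12], 1.11, 0], [[31, 65, 12], 1.11, 0], [[31, 65, 12], 1.11, 0], [[31, 65, 12], 1.11, 0], [[31, 65, 12], 1.11, 0], [[31, 65, 12], 1.11, 0], [[31, 65, 12], 1.11, 0], [[31, 65, 12], 1.11, 0], [[31, 65, 12], 1.11, 0]]'

```text
clock: 3.02
tool_pos: [0.4968, 0.0047, 0.3638]
orientation: [-180.0, 0.0, -100.1]
force: [0.4, 0.6, 0.8]
opening: 0.0874
gripper_force: 0.0
```

Run:
```python
from h import *
o=ctrl.get_obs(); print(o['clock'],o['tool_pos'],o['orientation'],o['joint_pos'])
s=snap('wrist','w1.png'); print(s['fx'],s['cx'],s['cy'],np.round(s['T'],3).tolist())
for t in 'nozzle cap ring bolt veeblock block'.split():
    for d in ctrl.spot_point(s,t)[:3]: print(t,round(d['score'],2),np.round(d['at'],1),np.round(w(s,d['at'])[:2],3))
```

```text
3.0167 [0.4967745  0.00468068 0.36377119] [-1.79969979e+02  4.58514319e-02 -1.00144726e+02] [ 2.32330822e+01  5.93336136e-02 -9.31521738e+00 -2.20702313e-02
 -8.05751546e+01 -3.33742159e+01]
298.7004759405696 254.74702548461403 189.23173019515315 [[-0.984, -0.169, -0.051, 0.483], [0.176, -0.94, -0.292, -0.073], [0.001, -0.296, 0.955, 0.504], [0.0, 0.0, 0.0, 1.0]]
nozzle 0.81 [151.1 125.2] [ 0.659 -0.058]
nozzle 0.26 [221.7 182.8] [0.565 0.059]
cap 0.55 [202.4 116. ] [ 0.572 -0.058]
ring 0.88 [327.5 210.6] [0.387 0.144]
ring 0.78 [281.2 103. ] [ 0.442 -0.055]
bolt 0.59 [220.1 183.3] [0.568 0.06 ]
veeblock 0.61 [170.4 195.2] [0.659 0.066]
block 0.88 [285.1 170.9] [0.452 0.058]
block 0.62 [165.5 195. ] [0.668 0.064]
block 0.47 [274.7 289.8] [0.507 0.293]
```

View pics/w1.png

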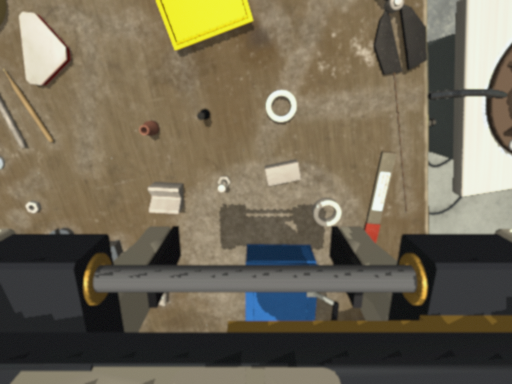

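The wrist view shows the nozzle (149,127), cap (204,114), ring (281,105), bolt (222,184), V-block (166,198) and block (283,173). Next is the handle.

Emit:
apply_moves --commands '[[[-5, 25, -4], 0, 0], [[-5, 25, -4], 0, 0], [[-5, 25, -4], 0, 0], [[-5, 25, -4], 0, 0], [[-5, 25, -4], 0, 0], [[-5, 25, -4], 0, 0], [[-5, 25, -4], 0, 0], [[-5, 25, -4], 0, 0], [[-5, 25, -4], 0, 0], [[-5, 25, -4], 0, 0], [[-5, 25, -4], 0, 0]]'

```text
clock: 4.28
tool_pos: [0.4468, 0.2501, 0.324]
orientation: [-180.0, 0.0, -100.5]
force: [0.8, 0.4, -0.0]
opening: 0.0877
gripper_force: 0.0
```

Run:
```python
from h import *
o=ctrl.get_obs(); print(o['clock'],o['tool_pos'],o['orientation'],o['joint_pos'])
s=snap('wrist','w2.png'); t=snap('top')
for d in ctrl.spot_point(s,'lid_handle')[:2]+ctrl.spot_point(s,'case')[:1]: print(round(d['score'],2),np.round(d['at'],1),[np.round(w(s,d['at'],z)[:2],3) for z in(0,.09,.12,.15)])
print([np.round(w(t,(125,232.5),z)[:2],3) for z in(.09,.12,.15)])
R=np.array([[np.cos(-.183),-np.sin(-.183)],[np.sin(-.183),np.cos(-.183)]])
for a in (0,.1,.2,.3):
    q=R@[.06-.149*np.cos(a)+.03*np.sin(a),0]+[.504,.285]; z=.061+.03*np.cos(a)+.149*np.sin(a)
    print(a,np.round([*q,z],3),p(s,[*q,z]).round(1),p(t,[*q,z]).round(1))
```

```text
4.2833 [0.44683902 0.25005151 0.32395358] [-1.79979632e+02  2.41524751e-02 -1.00469290e+02] [ 5.12344489e+01  2.42090841e+00 -1.19277543e+01  6.69449665e-03
 -7.56204161e+01 -6.17054040e+01]
0.65 [282.2 201.5] [array([0.417, 0.343]), array([0.42, 0.31]), array([0.421, 0.299]), array([0.422, 0.288])]
0.76 [222.2 179.8] [array([0.507, 0.289]), array([0.492, 0.267]), array([0.487, 0.259]), array([0.483, 0.252])]
[array([0.42 , 0.304]), array([0.418, 0.295]), array([0.416, 0.285])]
0 [0.416 0.301 0.091] [283.9 194.9] [125.9 234.2]
0.1 [0.42  0.301 0.106] [282.1 198.5] [124.4 232.1]
0.2 [0.425 0.3   0.12 ] [278.9 202.3] [123.  229.3]
0.3 [0.432 0.298 0.134] [274.2 206.3] [121.9 225.9]
```

View pics/w2.png

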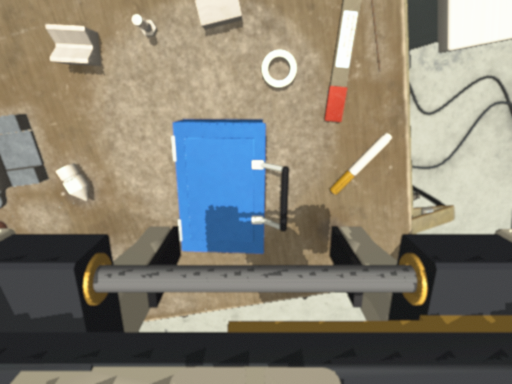

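The wrist view shows the handle bar running from (285,167) to (283,230), with the lid about 0 to 0.1 rad open. I'll descend and pinch it.

Emit:
apply_moves --commands '[[[-2.9, 5.1, -12], 0, 0], [[-2.9, 5.1, -12], 0, 0], [[-2.9, 5.1, -12], 0, 0], [[-2.9, 5.1, -12], 0, 0], [[-2.9, 5.1, -14], 0, 0], [[-2.9, 5.1, -16], 0, 0], [[-2.9, 5.1, -18], 0, 0], [[-2.9, 5.1, -20], 0, 0], [[-2.9, 5.1, -22.2], 0, 0], [[-2.9, 5.1, -22.2], 0, 0], [[-2.9, 5.1, -22.2], 0, 0.5], [[-2.9, 5.1, -22.2], 0, 1], [[-2.9, 5.1, -22.2], 0, 1], [[-2.9, 5.1, -22.2], 0, 1], [[-2.9, 5.1, -22.2], 0, 1], [[-2.9, 5.1, -22.2], 0, 1], [[-2.9, 5.1, -22.2], 0, 1], [[-2.9, 5.1, -22.2], 0, 1]]'

```text
clock: 5.98
tool_pos: [0.4174, 0.3023, 0.1018]
orientation: [-180.0, 0.0, -100.4]
force: [0.4, -0.5, -0.7]
opening: 0.0402
gripper_force: 0.0
```

Emit:
apply_moves --commands '[[[0, 0, 0], 0, 1], [[0, 0, 0], 0, 1], [[0, 0, 0], 0, 1], [[0, 0, 0], 0, 1], [[0, 0, 0], 0, 1], [[0, 0, 0], 0, 1], [[0, 0, 0], 0, 1], [[0, 0, 0], 0, 1], [[0, 0, 0], 0, 1], [[0, 0, 0], 0, 1], [[0, 0, 0], 0, 1], [[0, 0, 0], 0, 1], [[0, 0, 0], 0, 1], [[0, 0, 0], 0, 1]]'

```text
clock: 7.15
tool_pos: [0.4182, 0.3022, 0.1017]
orientation: [-179.9, 0.0, -100.4]
force: [5.3, -1.6, -1.6]
opening: 0.0091
gripper_force: 30.0
```

Run:
```python
import numpy as np
f=lambda a:np.array([-149*np.cos(a)+30*np.sin(a),30*np.cos(a)+149*np.sin(a)])/10
u=np.array([.983,-.183])
for a in np.linspace(.05,1.7,18)[1:]:
    d=f(a)-f(.05); print(round(a,2),[round(d[0]*u[0],1),round(d[0]*u[1],1),round(d[1],1)])
```

```text
0.15 [np.float64(0.4), np.float64(-0.1), np.float64(1.4)]
0.24 [np.float64(1.0), np.float64(-0.2), np.float64(2.8)]
0.34 [np.float64(1.7), np.float64(-0.3), np.float64(4.1)]
0.44 [np.float64(2.5), np.float64(-0.5), np.float64(5.3)]
0.54 [np.float64(3.4), np.float64(-0.6), np.float64(6.4)]
0.63 [np.float64(4.4), np.float64(-0.8), np.float64(7.5)]
0.73 [np.float64(5.5), np.float64(-1.0), np.float64(8.4)]
0.83 [np.float64(6.7), np.float64(-1.3), np.float64(9.3)]
0.92 [np.float64(8.0), np.float64(-1.5), np.float64(10.0)]
1.02 [np.float64(9.3), np.float64(-1.7), np.float64(10.5)]
1.12 [np.float64(10.7), np.float64(-2.0), np.float64(11.0)]
1.21 [np.float64(12.1), np.float64(-2.3), np.float64(11.3)]
1.31 [np.float64(13.6), np.float64(-2.5), np.float64(11.4)]
1.41 [np.float64(15.0), np.float64(-2.8), np.float64(11.4)]
1.51 [np.float64(16.5), np.float64(-3.1), np.float64(11.3)]
1.6 [np.float64(17.9), np.float64(-3.3), np.float64(11.1)]
1.7 [np.float64(19.3), np.float64(-3.6), np.float64(10.6)]
```

Emit:
apply_moves --commands '[[[0.4, -0.1, 1.4], 0, 1], [[1.0, -0.2, 2.8], 0, 1], [[1.7, -0.3, 4.1], 0, 1], [[2.5, -0.5, 5.3], 0, 1], [[3.4, -0.6, 6.4], 0, 1], [[3.4, -0.6, 6.4], 0, 1]]'

```text
clock: 7.65
tool_pos: [0.4524, 0.2955, 0.1667]
orientation: [-180.0, -0.0, -100.4]
force: [-2.6, -1.0, 1.3]
opening: 0.0089
gripper_force: 30.0
```

Emit:
apply_moves --commands '[[[1.0, -0.2, 1.1], 0, 1], [[2.1, -0.4, 2.0], 0, 1], [[3.3, -0.7, 2.9], 0, 1], [[4.6, -0.9, 3.6], 0, 1], [[5.9, -1.1, 4.1], 0, 1], [[7.3, -1.4, 4.6], 0, 1], [[8.7, -1.7, 4.9], 0, 1], [[10.2, -1.9, 5.0], 0, 1], [[11.6, -2.2, 5.0], 0, 1], [[13.1, -2.5, 4.9], 0, 1], [[14.5, -2.7, 4.7], 0, 1], [[15.9, -3.0, 4.2], 0, 1], [[15.9, -3.0, 4.2], 0, 1], [[15.9, -3.0, 4.2], 0, 1]]'

```text
clock: 8.82
tool_pos: [0.6118, 0.2651, 0.2072]
orientation: [-179.9, -0.1, -100.4]
force: [0.5, -5.4, 3.9]
opening: 0.0089
gripper_force: 30.0
```

Emit:
apply_moves --commands '[[[0, 0, 0], 0, 0.66], [[0, 0, 0], 0, 0.66], [[0, 0, 0], 0, 0.66], [[0, 0, 0], 0, 0.66], [[0, 0, 0], 0, 0.66], [[0, 0, 3], 0, 0.66], [[0, 0, 6], 0, 0.66], [[0, 0, 10], 0, 0.3], [[4.8, -32.2, 10], 1.57, 0.3], [[4.8, -32.2, 8], 1.57, 0.3], [[4.8, -32.2, 6], 1.57, 0.3], [[4.8, -32.2, 4], 1.57, 0.3], [[4.8, -32.2, 0], 1.57, 0.3], [[4.8, -32.2, 0], 1.57, 0.3], [[4.8, -32.2, 0], 1.57, 0.3], [[4.8, -32.2, 0], 1.57, 0.3], [[4.8, -32.2, 0], 1.57, 0.3], [[4.8, -32.2, 0], 1.57, 0.3], [[4.8, -32.2, 0], 1.57, 0.3], [[4.8, -32.2, 0], 1.57, 0.3]]'

```text
clock: 10.48
tool_pos: [0.6583, -0.0563, 0.2071]
orientation: [180.0, 0.0, -14.5]
force: [-0.2, -0.4, 0.8]
opening: 0.0612
gripper_force: 0.0
```

Emit:
apply_moves --commands '[[[0, 0, 0], 0, 0.3], [[0, 0, 0], 0, 0.3], [[0, 0, 0], 0, 0.3]]'

```text
clock: 10.73
tool_pos: [0.6584, -0.0555, 0.2077]
orientation: [-180.0, -0.0, -15.0]
force: [0.2, 1.0, -1.0]
opening: 0.0611
gripper_force: 0.0
```

Run:
```python
from h import *
o=ctrl.get_obs(); print(o['clock'],o['tool_pos'],o['orientation'],o['joint_pos'])
s=snap('wrist','w3.png'); t=snap('top','t3.png')
cv2.imwrite('pics/c3.png',np.hstack([cv2.imread('pics/w3.png')[:,:400],cv2.imread('pics/t3.png')[:,80:480]]))
for n in('nozzle','cap'):
  for d in ctrl.spot_point(s,n)[:2]: print(n,round(d['score'],2),np.round(d['at'],1),np.round(w(s,d['at'],0)[:2],4))
print(p(s,[*o['tool_pos'][:2],0]))
```

```text
10.7333 [ 0.65842301 -0.05546025  0.20766224] [-1.79991966e+02 -1.24654966e-02 -1.50442312e+01] [ 1.20587603e+01  2.05250202e+01 -4.14486441e+00 -1.62112288e-03
 -6.53153584e+01  6.28976863e+01]
nozzle 0.97 [255.2 165.1] [ 0.6603 -0.0549]
cap 0.73 [279.5 233.1] [ 0.5664 -0.0619]
[256.03443001 166.44081333]
```

View pics/c3.png

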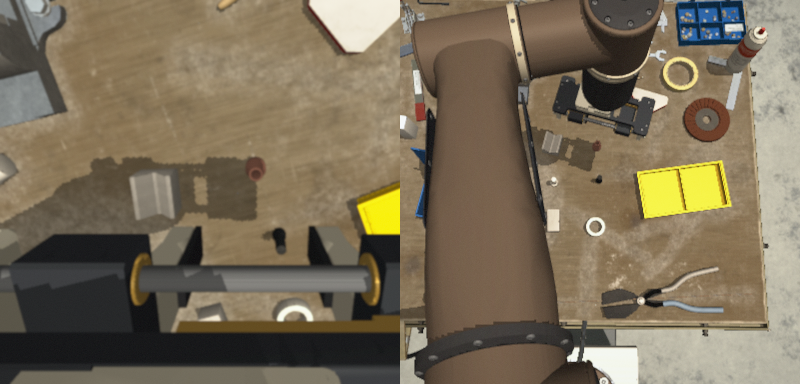

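The nozzle is at wrist pixel (255,168), right under the tool. Descending to grip it.

Emit:
apply_moves --commands '[[[0.2, 0, -8], 0.08, 0.2], [[0.2, 0, -8], 0.08, 0.2], [[0.2, 0, -12], 0.08, 0.2], [[0.2, 0, -15], 0.08, 0.2], [[0.2, 0, -17], 0.08, 0.2], [[0.2, 0, -18], 0.08, 0.2], [[0.2, 0, -18.7], 0.08, 0.3], [[0.2, 0, -18.7], 0.08, 0.3], [[0.2, 0, -18.7], 0.08, 1], [[0.2, 0, -18.7], 0.08, 1], [[0.2, 0, -18.7], 0.08, 1], [[0.2, 0, -18.7], 0.08, 1], [[0.2, 0, -18.7], 0.08, 1], [[0.2, 0, -18.7], 0.08, 1], [[0.2, 0, -18.7], 0.08, 1], [[0.2, 0, -18.7], 0.08, 1], [[0.2, 0, -18.7], 0.08, 1], [[0.2, 0, -18.7], 0.08, 1], [[0.2, 0, -18.7], 0.08, 1], [[0.2, 0, -18.7], 0.08, 1]]'

```text
clock: 12.6
tool_pos: [0.6605, -0.0558, 0.0209]
orientation: [180.0, -0.0, -10.2]
force: [-1.5, 1.2, 4.4]
opening: 0.0225
gripper_force: 30.0
```

Emit:
apply_moves --commands '[[[0, 0, 2], 0, 1], [[0, 0, 5], 0, 1], [[0, 0, 9], 0, 1], [[0, 0, 13], 0, 1], [[0, 0, 17], 0, 1], [[-15.8, 34, 20], 0, 1], [[-15.8, 34, 20], 0, 1], [[-15.8, 34, 20], 0, 1], [[-15.8, 34, 20], 0, 1], [[-15.8, 34, 20], 0, 1], [[-15.8, 34, 20], 0, 1], [[-15.8, 34, 20], 0, 1], [[-15.8, 34, 20], 0, 1], [[-15.8, 34, 20], 0, 1], [[-15.8, 34, 20], 0, 1], [[-15.8, 34, 20], 0, 1], [[-15.8, 34, 20], 0, 1], [[-15.8, 34, 20], 0, 1]]'

```text
clock: 14.1
tool_pos: [0.5025, 0.2833, 0.2201]
orientation: [180.0, 0.0, -10.3]
force: [0.8, -0.9, -0.2]
opening: 0.0221
gripper_force: 30.0
```

Run:
```python
from h import *
o=ctrl.get_obs(); print(o['clock'],o['tool_pos'],o['orientation'],o['joint_pos'],o['opening'])
s=snap('wrist','w4.png')
c=np.array([.504,.285]);u=np.array([.983,-.183]);v=-np.array([-.183,-.983])
im=cv2.imread('pics/w4.png')
for x,y,z in[(-.06,.095,.06),(-.06,-.095,.06),(.06,.095,.06),(.06,-.095,.06),(-.056,0,.044),(.056,0,.044),(-.01,.0465,.004)]:
    q=p(s,[*(c+x*u+y*v),z]); print(x,y,q.round()); cv2.drawMarker(im,tuple(int(k) for k in q),(0,0,255),0,8,1)
cv2.imwrite('pics/w4.png',im)
```

```text
14.1 [0.5025344  0.28334979 0.22014165] [ 1.79961434e+02  2.69897097e-02 -1.02897249e+01] [ 4.88319987e+01  1.23553879e+01 -1.39259799e+01 -3.75881009e-03
 -6.37655833e+01  3.08799484e+01] 0.02210286908500563
-0.06 0.095 [168. 228.]
-0.06 -0.095 [341. 229.]
0.06 0.095 [158. 116.]
0.06 -0.095 [352. 117.]
-0.056 0 [254. 219.]
0.056 0 [255. 119.]
-0.01 0.0465 [216. 172.]
```

View pics/w4.png

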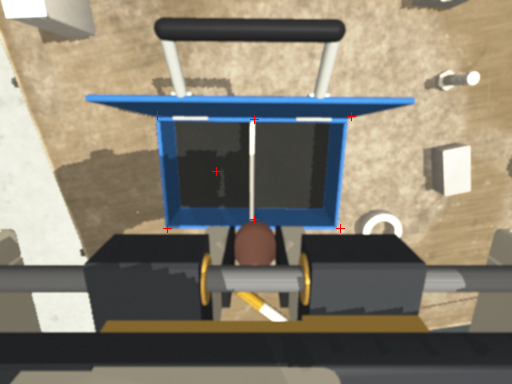

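The case overlay fits within about 3 mm, with the corners at (158,116) and (346,116) and the lid open. The nozzle is upright in the grip at (256,245). Placing it in the +y compartment.

Emit:
apply_moves --commands '[[[0, 5.1, -5], 0, 1], [[0, 5.1, -8], 0, 1], [[0, 5.1, -8], 0, 1], [[0, 5.1, -11], 0, 1], [[0, 5.1, -14], 0, 1], [[0, 5.1, -16], 0, 1], [[0, 5.1, -17.5], 0, 1], [[0, 5.1, -18.5], 0, 1], [[0, 5.1, -19], 0, 1], [[0, 5.1, -19.4], 0, 1], [[0, 5.1, -19.4], 0, 1]]'

```text
clock: 15.07
tool_pos: [0.5027, 0.3349, 0.0266]
orientation: [180.0, -0.0, -10.3]
force: [0.2, -0.9, -0.6]
opening: 0.0226
gripper_force: 30.0
```

Emit:
apply_moves --commands '[[[0, 0, 0], 0, 0.61], [[0, 0, 0], 0, 0.61], [[0, 0, 0], 0, 0.61], [[0, 0, 0], 0, 0.61], [[0, 0, 1.5], 0, 0.61], [[0, 0, 3], 0, 0.61], [[0, 0, 6], 0, 0.61], [[0, 0, 10], 0, 0.61], [[0, 0, 14], 0, 0.61], [[0, 0, 17], 0, 0.61]]'

```text
clock: 15.9
tool_pos: [0.5029, 0.3357, 0.2006]
orientation: [-179.9, -0.1, -10.2]
force: [1.3, 0.6, 0.3]
opening: 0.034
gripper_force: 0.0
```

Emit:
apply_moves --commands '[[[6.6, -39.5, 0], 0, 0.4], [[6.6, -39.5, 0], 0, 0.4], [[6.6, -39.5, 0], 0, 0.4], [[6.6, -39.5, 0], 0, 0.4], [[6.6, -39.5, 0], 0, 0.4], [[6.6, -39.5, 0], 0, 0.4], [[6.6, -39.5, 0], 0, 0.4], [[6.6, -39.5, 0], 0, 0.4], [[6.6, -39.5, 0], 0, 0.4], [[6.6, -39.5, 0], 0, 0.4], [[6.6, -39.5, 0], 0, 0.4], [[6.6, -39.5, 0], 0, 0.4], [[6.6, -39.5, 0], 0, 0.4]]'

```text
clock: 16.98
tool_pos: [0.5683, -0.0596, 0.1967]
orientation: [-180.0, -0.0, -10.3]
force: [-0.4, 0.7, -0.4]
opening: 0.0523
gripper_force: 0.0
```

Run:
```python
from h import *
o=ctrl.get_obs(); print(o['clock'],o['tool_pos'],o['orientation'])
s=snap('wrist','w5.png'); t=snap('top','t5.png')
cv2.imwrite('pics/c5.png',np.hstack([cv2.imread('pics/w5.png')[:,60:460],cv2.imread('pics/t5.png')[:,80:480]]))
for n in('cap','bolt','ring'):
  for d in ctrl.spot_point(s,n)[:2]: print(n,round(d['score'],2),np.round(d['at'],1),np.round(w(s,d['at'],0)[:2],4))
print(p(s,[*o['tool_pos'][:2],0]))
```

```text
16.9833 [ 0.56826869 -0.0596432   0.19672168] [-1.79984513e+02 -1.28579390e-02 -1.02779712e+01]
cap 0.63 [258.5 169.2] [ 0.5672 -0.0622]
bolt 0.58 [159.2 191.5] [0.5615 0.0583]
ring 0.56 [265.8 259.2] [ 0.4496 -0.0508]
[256.15905143 168.69374938]
```

View pics/c5.png

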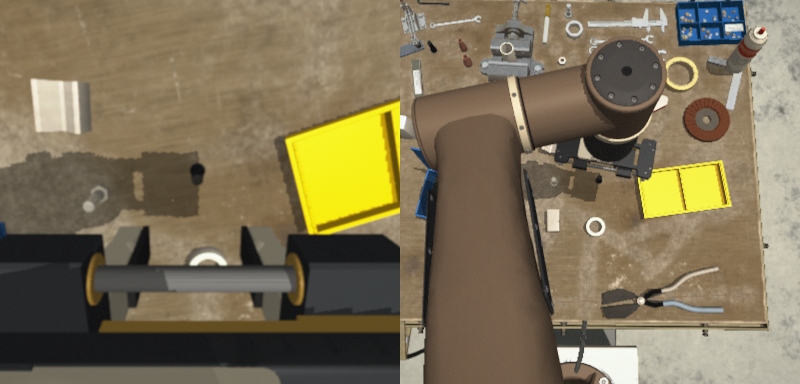

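The cap is at wrist pixel (257,172), right under the tool. Gripping it.

Emit:
apply_moves --commands '[[[0, -0.1, -4], 0, 0.4], [[0, -0.1, -8], 0, 0.4], [[0, -0.1, -12], 0, 0.4], [[0, -0.1, -15], 0, 0.4], [[0, -0.1, -17], 0, 0.4], [[0, -0.1, -17.6], 0, 0.4], [[0, -0.1, -17.6], 0, 0.4], [[0, -0.1, -17.6], 0, 1], [[0, -0.1, -17.6], 0, 1], [[0, -0.1, -17.6], 0, 1], [[0, -0.1, -17.6], 0, 1], [[0, -0.1, -17.6], 0, 1], [[0, -0.1, -17.6], 0, 1], [[0, -0.1, -17.6], 0, 1], [[0, -0.1, -17.6], 0, 1], [[0, -0.1, -17.6], 0, 1], [[0, -0.1, -17.6], 0, 1], [[0, -0.1, -17.6], 0, 1]]'

```text
clock: 18.73
tool_pos: [0.5686, -0.0608, 0.0209]
orientation: [-180.0, -0.0, -10.2]
force: [-0.9, 0.9, 6.0]
opening: 0.0158
gripper_force: 30.0
```

Emit:
apply_moves --commands '[[[0, 0, 2], 0, 1], [[0, 0, 5], 0, 1], [[0, 0, 9], 0, 1], [[0, 0, 13], 0, 1], [[0, 0, 17], 0, 1], [[-8.3, 30.4, 17], 0, 1], [[-8.3, 30.4, 17], 0, 1], [[-8.3, 30.4, 17], 0, 1], [[-8.3, 30.4, 17], 0, 1], [[-8.3, 30.4, 17], 0, 1], [[-8.3, 30.4, 17], 0, 1], [[-8.3, 30.4, 17], 0, 1], [[-8.3, 30.4, 17], 0, 1], [[-8.3, 30.4, 17], 0, 1], [[-8.3, 30.4, 17], 0, 1], [[-8.3, 30.4, 13], 0, 1], [[-8.3, 30.4, 9], 0, 1], [[-8.3, 30.4, 6], 0, 1], [[-8.3, 30.4, 4], 0, 1], [[-8.3, 30.4, 4], 0, 1]]'

```text
clock: 20.4
tool_pos: [0.4832, 0.2399, 0.0562]
orientation: [179.6, 0.3, -10.4]
force: [-1.3, -0.3, -0.2]
opening: 0.0159
gripper_force: 30.0
```

Emit:
apply_moves --commands '[[[0, 0, -2], 0, 1], [[0, 0, -3], 0, 1], [[0, 0, -3.4], 0, 1], [[0, 0, -3.4], 0, 1], [[0, 0, -3.4], 0, 0.65], [[0, 0, -3.4], 0, 0.65], [[0, 0, -3.4], 0, 0.65], [[0, 0, -3.4], 0, 0.65], [[0, 0, -1.5], 0, 0.65], [[0, 0, 0], 0, 0.65], [[0, 0, 3], 0, 0.65], [[0, 0, 7], 0, 0.65], [[0, 0, 11], 0, 0.65], [[-4, 0, 15], 0, 0.65], [[-4, 0, 18], 0, 0.65], [[-4, 0, 18], 0, 0.65]]'

```text
clock: 21.73
tool_pos: [0.4465, 0.2449, 0.2492]
orientation: [-179.5, -0.5, -10.1]
force: [1.6, 0.1, 1.9]
opening: 0.0306
gripper_force: 0.0
```

Run:
```python
from h import *
o=ctrl.get_obs(); print(o['clock'],o['tool_pos'],o['orientation'])
s=snap('wrist','w6.png')
```

```text
21.7333 [0.44652194 0.2449385  0.24915164] [-179.45104832   -0.45025322  -10.12930077]
```

View pics/w6.png

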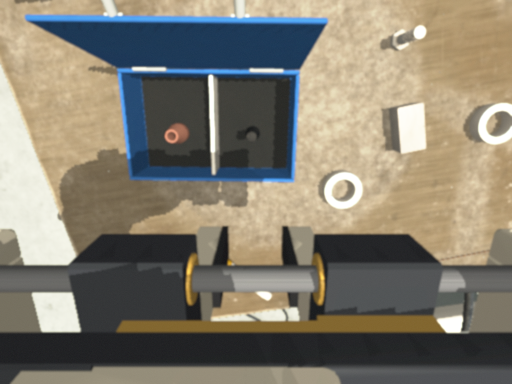

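The nozzle stands in the left compartment at (176,133) and the cap in the right one at (251,134). Going back to the handle to close the lid.

Emit:
apply_moves --commands '[[[0, 0, 7], -1.57, 0.55], [[0, 0, 7], -1.57, 0.55], [[16.5, 2, 7], -1.57, 0.55], [[16.5, 2, 7], -1.57, 0.55], [[16.5, 2, 7], -1.57, 0.55], [[16.5, 2, 7], -1.57, 0.55], [[16.5, 2, 7], -1.57, 0.55], [[16.5, 2, 7], -1.57, 0.55], [[16.5, 2, 7], -1.57, 0.55], [[16.5, 2, 7], -1.57, 0.55], [[16.5, 2, 7], -1.57, 0.55], [[16.5, 2, 7], -1.57, 0.55], [[16.5, 2, 7], -1.57, 0.55], [[16.5, 2, 7], -1.57, 0.55], [[16.5, 2, 7], -1.57, 0.55], [[16.5, 2, 7], -1.57, 0.55]]'

```text
clock: 23.12
tool_pos: [0.6103, 0.2632, 0.3102]
orientation: [180.0, -0.0, -100.0]
force: [-1.1, 1.1, -0.3]
opening: 0.0396
gripper_force: 0.0
```

Run:
```python
from h import *
o=ctrl.get_obs(); print(o['clock'],o['tool_pos'],o['orientation'])
s=snap('wrist','w7.png')
for d in ctrl.spot_point(s,'lid_handle')[:2]: print(d['score'],d['at'],w(s,d['at'],.205))
print(p(s,[.6118,.2651,.205]))
```

```text
23.1167 [0.61032019 0.26321393 0.31017703] [ 1.79975742e+02 -2.24839400e-02 -1.00046695e+02]
0.66 [252.9, 197.2] [0.61204362 0.26750746 0.205     ]
[252.68667353 194.55688762]
```

View pics/w7.png

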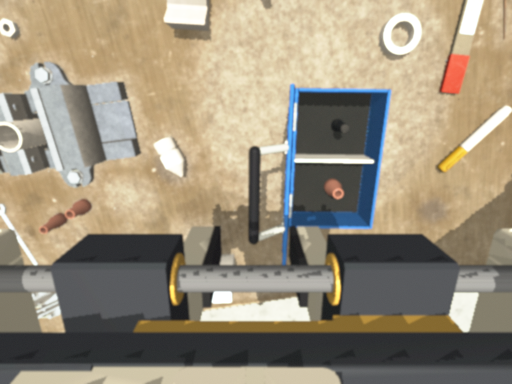

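The bar runs from (254,150) to (253,240), as predicted. Descending and gripping.

Emit:
apply_moves --commands '[[[0.1, 0.2, -4], 0, 0.55], [[0.1, 0.2, -7], 0, 0.55], [[0.1, 0.2, -9], 0, 0.55], [[0.1, 0.2, -10.3], 0, 0.55], [[0.1, 0.2, -10.3], 0, 0.55], [[0.1, 0.2, -10.3], 0, 1], [[0.1, 0.2, -10.3], 0, 1], [[0.1, 0.2, -10.3], 0, 1], [[0.1, 0.2, -10.3], 0, 1], [[0.1, 0.2, -10.3], 0, 1], [[0.1, 0.2, -10.3], 0, 1], [[0.1, 0.2, -10.3], 0, 1], [[0.1, 0.2, -10.3], 0, 1], [[0.1, 0.2, -10.3], 0, 1]]'

```text
clock: 24.38
tool_pos: [0.6119, 0.2654, 0.2084]
orientation: [-179.9, 0.0, -100.2]
force: [0.2, -0.5, 5.6]
opening: 0.009
gripper_force: 30.0
```

Emit:
apply_moves --commands '[[[-1.4, 0.3, 0.5], 0, 1], [[-2.8, 0.5, 0.7], 0, 1], [[-4.3, 0.8, 0.8], 0, 1], [[-5.7, 1.1, 0.8], 0, 1], [[-7.2, 1.3, 0.7], 0, 1], [[-8.6, 1.6, 0.4], 0, 1], [[-10, 1.9, -0.1], 0, 1], [[-11.3, 2.1, -0.6], 0, 1], [[-12.6, 2.3, -1.3], 0, 1], [[-13.8, 2.6, -2.2], 0, 1], [[-14.9, 2.8, -3.1], 0, 1], [[-15.9, 3, -4.2], 0, 1], [[-16.8, 3.1, -5.3], 0, 1], [[-17.6, 3.3, -6.5], 0, 1], [[-18.3, 3.4, -7.8], 0, 1], [[-18.9, 3.5, -9.2], 0, 1], [[-19.3, 3.6, -10.2], 0, 1], [[-19.3, 3.6, -10.2], 0, 1], [[-19.3, 3.6, -10.2], 0, 1]]'

```text
clock: 25.97
tool_pos: [0.4191, 0.3023, 0.1053]
orientation: [-179.9, 0.1, -100.1]
force: [6.0, 1.9, -1.5]
opening: 0.0087
gripper_force: 30.0
```

Emit:
apply_moves --commands '[[[-0.1, 0, -0.4], 0, 1], [[-0.1, 0, -0.6], 0, 1], [[-0.1, 0, -0.8], 0, 1], [[-0.1, 0, -0.8], 0, 1]]'

```text
clock: 26.3
tool_pos: [0.4173, 0.3025, 0.0974]
orientation: [180.0, 0.1, -100.2]
force: [-0.9, 6.2, 0.6]
opening: 0.0091
gripper_force: 30.0
```

Emit:
apply_moves --commands '[[[-0.1, 0, -0.2], 0, 1], [[-0.1, 0, -0.4], 0, 1], [[-0.1, 0, -0.4], 0, 1]]'

```text
clock: 26.55
tool_pos: [0.4165, 0.3027, 0.0936]
orientation: [-180.0, 0.1, -100.2]
force: [-0.7, 7.4, 0.8]
opening: 0.0085
gripper_force: 30.0
```

Emit:
apply_moves --commands '[[[0, 0, -0.2], 0, 1], [[0, 0, -0.4], 0, 1], [[0, 0, -0.4], 0, 1]]'

```text
clock: 26.8
tool_pos: [0.4166, 0.3029, 0.0923]
orientation: [-179.9, 0.2, -100.1]
force: [-11.1, 2.0, 29.6]
opening: 0.0089
gripper_force: 30.0
```

Emit:
apply_moves --commands '[[[0, 0, -0.2], 0, 1], [[0, 0, -0.3], 0, 1], [[0, 0, -0.3], 0, 1]]'

```text
clock: 27.05
tool_pos: [0.4166, 0.3031, 0.0904]
orientation: [-179.9, 0.2, -100.1]
force: [-16.6, 1.4, 41.1]
opening: 0.0091
gripper_force: 30.0
```

Emit:
apply_moves --commands '[[[0, 0, 0.2], 0, 0.55], [[0, 0, 0.2], 0, 0.55], [[0, 0, 0.2], 0, 0.55], [[0, 0, 0.2], 0, 0.55], [[0, 0, 0.2], 0, 0.55], [[0, 0, 4], 0, 0.55], [[0, 0, 8], 0, 0.2], [[2, -10, 13], 0.31, 0], [[2.9, -35.6, 13], 0.31, 0], [[2.9, -35.6, 13], 0.31, 0], [[2.9, -35.6, 13], 0.31, 0], [[2.9, -35.6, 13], 0.31, 0], [[2.9, -35.6, 13], 0.31, 0], [[2.9, -35.6, 13], 0.31, 0], [[2.9, -35.6, 13], 0.31, 0], [[2.9, -35.6, 13], 0.31, 0], [[2.9, -35.6, 13], 0.31, 0], [[2.9, -35.6, 13], 0.31, 0], [[2.9, -35.6, 13], 0.31, 0]]'

```text
clock: 28.63
tool_pos: [0.445, -0.055, 0.216]
orientation: [179.9, 0.0, -82.5]
force: [0.2, 0.9, 0.2]
opening: 0.0875
gripper_force: 0.0
```

Run:
```python
from h import *
o=ctrl.get_obs(); print(o['clock'],o['tool_pos'],o['orientation'],o['joint_pos'])
s=snap('wrist','w8.png'); t=snap('top','t8.png')
cv2.imwrite('pics/c8.png',np.hstack([cv2.imread('pics/w8.png')[:,120:420],cv2.imread('pics/t8.png')[:,80:480]]))
for n in('bolt','ring'):
  for d in ctrl.spot_point(s,n)[:2]: print(n,round(d['score'],2),np.round(d['at'],1),np.round(w(s,d['at'],0)[:2],4))
print(p(s,[*o['tool_pos'][:2],0]))
```

```text
28.6333 [ 0.44503629 -0.0549683   0.2160432 ] [ 1.79938563e+02  1.39111138e-03 -8.25142456e+01] [ 1.82706814e+01 -4.98739774e-02 -2.88402477e+01 -1.46685341e-02
 -6.12697181e+01 -1.07778686e+01]
ring 0.84 [275.2 305.4] [0.3891 0.1441]
ring 0.78 [254.1 167.1] [ 0.4449 -0.0514]
[254.32978427 164.24528489]
```

View pics/c8.png

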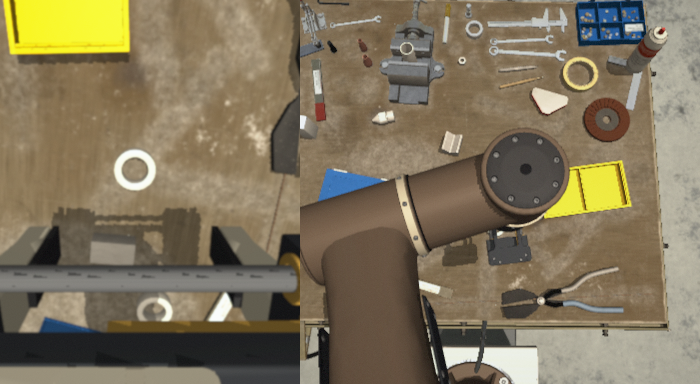

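The ring is at wrist pixel (254,170), so the tool needs to go about 5 mm further left. Gripping it.

Emit:
apply_moves --commands '[[[0, 0.5, -4], 0, 0], [[0, 0.5, -8], 0, 0], [[0, 0.5, -12], 0, 0], [[0, 0.5, -15], 0, 0], [[0, 0.5, -17.5], 0, 0], [[0, 0.5, -19], 0, 0], [[0, 0.5, -19.6], 0, 0], [[0, 0.5, -19.6], 0, 0], [[0, 0.5, -19.6], 0, 1], [[0, 0.5, -19.6], 0, 1], [[0, 0.5, -19.6], 0, 1], [[0, 0.5, -19.6], 0, 1], [[0, 0.5, -19.6], 0, 1], [[0, 0.5, -19.6], 0, 1], [[0, 0.5, -19.6], 0, 1], [[0, 0.5, -19.6], 0, 1], [[0, 0.5, -19.6], 0, 1], [[0, 0.5, -19.6], 0, 1]]'

```text
clock: 30.33
tool_pos: [0.4455, -0.0498, 0.0209]
orientation: [-180.0, -0.0, -82.4]
force: [-1.6, -0.1, 5.1]
opening: 0.0468
gripper_force: 30.0
```

Emit:
apply_moves --commands '[[[0, 0, 2], 0, 1], [[0, 0, 6], 0, 1], [[0, 0, 10], 0, 1], [[10.8, -28.3, 14], 0, 1], [[10.8, -28.3, 14], 0, 1], [[10.8, -28.3, 14], 0, 1], [[10.8, -28.3, 14], 0, 1], [[10.8, -28.3, 14], 0, 1], [[10.8, -28.3, 14], 0, 1], [[10.8, -28.3, 14], 0, 1], [[10.8, -28.3, 14], 0, 1], [[10.8, -28.3, 14], 0, 1], [[10.8, -28.3, 14], 0, 1], [[10.8, -28.3, 14], 0, 1], [[10.8, -28.3, 14], 0, 1]]'

```text
clock: 31.58
tool_pos: [0.5529, -0.3318, 0.1602]
orientation: [180.0, 0.0, -82.4]
force: [0.4, 0.5, -1.0]
opening: 0.0465
gripper_force: 30.0
```

Run:
```python
from h import *
o=ctrl.get_obs(); print(o['clock'],o['tool_pos'],o['orientation'],o['opening'])
s=snap('wrist','w9.png')
c=np.array([.546,-.280]);v=np.array([-.134,.991]);u=np.array([.991,.134])
im=cv2.imread('pics/w9.png')
for x,y,z in[(-.06,.114,.022),(-.06,-.114,.022),(.06,.114,.022),(.06,-.114,.022),(-.056,0,.018),(.056,0,.018),(0,-.053,.004)]:
    q=p(s,[*(c+x*u+y*v),z]); print(x,y,q.round()); cv2.drawMarker(im,tuple(int(k) for k in q),(0,0,255),0,8,1)
cv2.imwrite('pics/w9.png',im)
```

```text
31.5833 [ 0.5529237  -0.33178234  0.16023551] [ 1.79960010e+02  3.21740110e-02 -8.23948182e+01] 0.04650808816749829
-0.06 0.114 [308. 323.]
-0.06 -0.114 [320. 116.]
0.06 0.114 [202. 323.]
0.06 -0.114 [188. 116.]
-0.056 0 [309. 229.]
0.056 0 [200. 229.]
0 -0.053 [254. 176.]
```

View pics/w9.png

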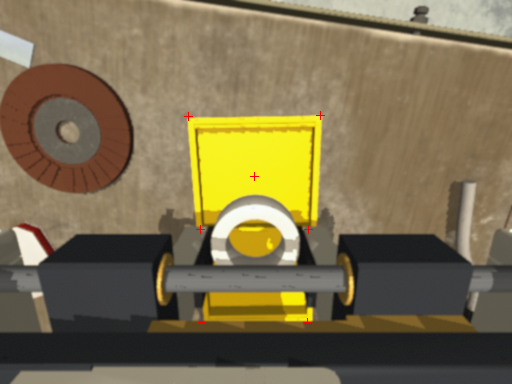

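The overlay fits the tray, with the rim corners at (188,116) and (320,116), and the ring is held level. Lowering it.

Emit:
apply_moves --commands '[[[0, 0, -4], 0, 1], [[0, 0, -8], 0, 1], [[0, 0, -11], 0, 1], [[0, 0, -12.5], 0, 1], [[0, 0, -13.5], 0, 1], [[0, 0, -13.5], 0, 1], [[0, 0, -13.5], 0, 0.38], [[0, 0, -13.5], 0, 0.38], [[0, 0, -13.5], 0, 0.38], [[0, 0, -13.5], 0, 0.38], [[0, 0, -12], 0, 0.38], [[0, 0, -9], 0, 0.38], [[0, 0, -5], 0, 0.38], [[0, 0, 0], 0, 0.38], [[0, 0, 4], 0, 0.38]]'

```text
clock: 32.88
tool_pos: [0.553, -0.3327, 0.1962]
orientation: [-180.0, -0.0, -82.4]
force: [1.1, 0.3, 0.3]
opening: 0.054
gripper_force: 0.0
```

Emit:
apply_moves --commands '[[[0.9, 39.1, 2], 0, 0.55], [[0.9, 39.1, 2], 0, 0.55], [[0.9, 39.1, 2], 0, 0.55], [[0.9, 39.1, 2], 0, 0.55], [[0.9, 39.1, 2], 0, 0.55], [[0.9, 39.1, 2], 0, 0.55], [[0.9, 39.1, 2], 0, 0.55], [[0.9, 39.1, 2], 0, 0.55], [[0.9, 39.1, 2], 0, 0.55], [[0.9, 39.1, 2], 0, 0.55], [[0.9, 39.1, 2], 0, 0.55], [[0.9, 39.1, 2], 0, 0.55], [[0.9, 39.1, 2], 0, 0.55]]'

```text
clock: 33.97
tool_pos: [0.5622, 0.0581, 0.2142]
orientation: [-180.0, 0.0, -82.4]
force: [0.4, -0.6, 0.5]
opening: 0.0393
gripper_force: 0.0
```

Run:
```python
from h import *
o=ctrl.get_obs(); print(o['clock'],o['tool_pos'],o['orientation'])
s=snap('wrist','w10.png')
for d in ctrl.spot_point(s,'bolt')[:2]: print(round(d['score'],2),np.round(d['at'],1),np.round(w(s,d['at'],0)[:2],4))
print(p(s,[*o['tool_pos'][:2],0]),p(s,[*o['tool_pos'][:2],.048]))
```

```text
33.9667 [0.56224178 0.05809231 0.2141657 ] [-1.79979946e+02  8.50475275e-03 -8.24183338e+01]
0.8 [255.1 162.2] [0.562  0.0551]
0.31 [341.5 176.1] [0.4547 0.0583]
[254.57135079 164.5921368 ] [254.61478096 174.46367828]
```

View pics/w10.png

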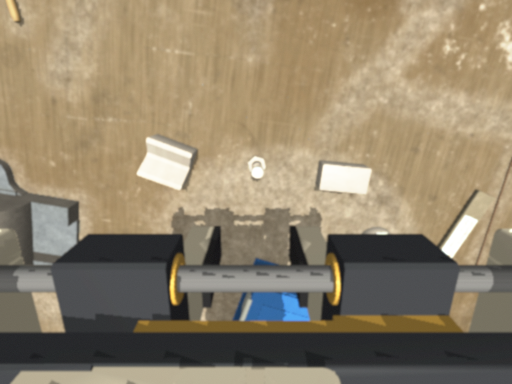

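The bolt head is at (257,163) and the shank top at (257,174), so a shift of about 3 mm towards -x is needed. Gripping the shank.

Emit:
apply_moves --commands '[[[-0.3, -0.1, -4], 0, 0.55], [[-0.3, -0.1, -8], 0, 0.55], [[-0.3, -0.1, -12], 0, 0.55], [[-0.3, -0.1, -15], 0, 0.55], [[-0.3, -0.1, -17], 0, 0.55], [[-0.3, -0.1, -18], 0, 0.55], [[-0.3, -0.1, -18], 0, 0.55], [[-0.3, -0.1, -18], 0, 1], [[-0.3, -0.1, -18], 0, 1], [[-0.3, -0.1, -18], 0, 1], [[-0.3, -0.1, -18], 0, 1], [[-0.3, -0.1, -18], 0, 1], [[-0.3, -0.1, -18], 0, 1], [[-0.3, -0.1, -18], 0, 1], [[-0.3, -0.1, -18], 0, 1], [[-0.3, -0.1, -18], 0, 1], [[-0.3, -0.1, -18], 0, 1]]'

```text
clock: 35.48
tool_pos: [0.5601, 0.0575, 0.035]
orientation: [-179.9, 0.0, -82.4]
force: [-0.9, -0.3, 6.7]
opening: 0.0111
gripper_force: 30.0
```

Emit:
apply_moves --commands '[[[0, 0, 2], 0, 1], [[0, 0, 6], 0, 1], [[0, 0, 10], 0, 1], [[-2.1, -28.5, 12], 0, 1], [[-2.1, -28.5, 12], 0, 1], [[-2.1, -28.5, 12], 0, 1], [[-2.1, -28.5, 12], 0, 1], [[-2.1, -28.5, 12], 0, 1], [[-2.1, -28.5, 12], 0, 1], [[-2.1, -28.5, 12], 0, 1], [[-2.1, -28.5, 12], 0, 1], [[-2.1, -28.5, 12], 0, 1], [[-2.1, -28.5, 12], 0, 1], [[-2.1, -28.5, 8], 0, 1], [[-2.1, -28.5, 5], 0, 1], [[-2.1, -28.5, 2.5], 0, 1], [[-2.1, -28.5, 1.2], 0, 1], [[-2.1, -28.5, 0.5], 0, 1], [[-2.1, -28.5, 0.5], 0, 1], [[-2.1, -28.5, 0.5], 0, 1]]'

```text
clock: 37.15
tool_pos: [0.5388, -0.2265, 0.0391]
orientation: [-180.0, -0.0, -82.3]
force: [0.4, -0.5, -0.2]
opening: 0.0111
gripper_force: 30.0
```

Emit:
apply_moves --commands '[[[0, 0, 0], 0, 0.65], [[0, 0, 0], 0, 0.65], [[0, 0, 0], 0, 0.65], [[0, 0, 0], 0, 0.65], [[0, 0, 2], 0, 0.65], [[0, 0, 5], 0, 0.65], [[0, 0, 9], 0, 0.65], [[0, 0, 13], 0, 0.65], [[0, 0, 16], 0, 0.65], [[-7, -4, 20], 0, 0.65], [[-7, -4, 24], 0, 0.65], [[-7, -4, 24], 0, 0.65], [[-7, -4, 24], 0, 0.65]]'

```text
clock: 38.23
tool_pos: [0.468, -0.27, 0.2858]
orientation: [-179.5, -0.3, -82.5]
force: [1.1, 0.2, 0.7]
opening: 0.0305
gripper_force: 0.0
```

Run:
```python
from h import *
o=ctrl.get_obs(); print(o['clock'],o['tool_pos'],o['orientation'])
s=snap('wrist','w11.png');t=snap('scene','s11.png')
cv2.imwrite('pics/c11.png',np.hstack([cv2.imread('pics/w11.png')[:,100:400],cv2.imread('pics/s11.png')[:,:480]]))
```

```text
38.2333 [ 0.46800145 -0.27001829  0.2858456 ] [-179.51622848   -0.27302412  -82.48819522]
```

View pics/c11.png

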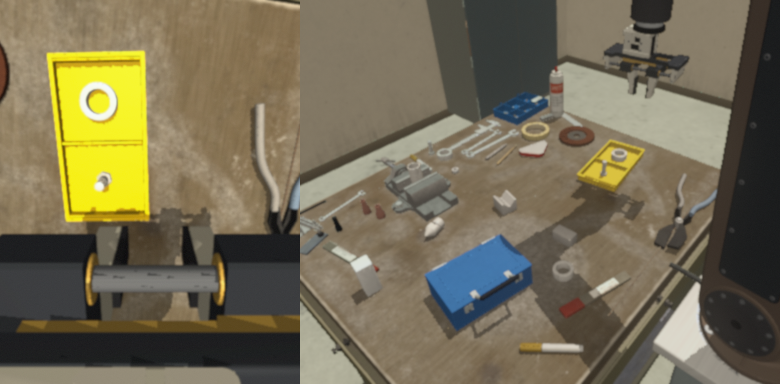

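The ring at (98,100) and the bolt at (103,180) sit in separate tray compartments, and the lid looks shut. I'll press gently on the lid to make sure.

Emit:
apply_moves --commands '[[[-0.3, 56.4, 0], -0.31, 1], [[-0.3, 56.4, 0], -0.31, 1], [[-0.3, 56.4, 0], -0.31, 1], [[-0.3, 56.4, 0], -0.31, 1], [[-0.3, 56.4, 0], -0.31, 1], [[-0.3, 56.4, 0], -0.31, 1], [[-0.3, 56.4, 0], -0.31, 1], [[-0.3, 56.4, 0], -0.31, 1], [[-0.3, 56.4, 0], -0.31, 1], [[-0.3, 56.4, 0], -0.31, 1], [[-0.3, 56.4, 0], -0.31, 1], [[-0.3, 56.4, 0], -0.31, 1], [[-0.3, 56.4, 0], -0.31, 1], [[-0.3, 56.4, 0], -0.31, 1], [[-0.3, 56.4, 0], -0.31, 1], [[-0.3, 56.4, 0], -0.31, 1], [[-0.3, 56.4, 0], -0.31, 1]]'

```text
clock: 39.75
tool_pos: [0.4648, 0.2963, 0.2775]
orientation: [179.9, -0.1, -100.1]
force: [0.2, -0.8, 0.4]
opening: 0.0005
gripper_force: 0.0
```

Emit:
apply_moves --commands '[[[0, 0, -4], 0, 1], [[0, 0, -8], 0, 1], [[0, 0, -12], 0, 1], [[0, 0, -15], 0, 1], [[0, 0, -17.5], 0, 1], [[0, 0, -19], 0, 1], [[0, 0, -19.8], 0, 1], [[0, 0, -19.8], 0, 1]]'

```text
clock: 40.42
tool_pos: [0.4644, 0.2938, 0.0822]
orientation: [179.9, -0.2, -100.2]
force: [-4.9, -4.9, 11.2]
opening: 0.0006
gripper_force: 5.2
```

Emit:
apply_moves --commands '[[[0, 0, -0.2], 0, 1], [[0, 0, -0.4], 0, 1], [[0, 0, -0.4], 0, 1]]'

```text
clock: 40.67
tool_pos: [0.4645, 0.2939, 0.0815]
orientation: [180.0, -0.1, -100.2]
force: [-20.0, -10.7, 48.3]
opening: 0.0006
gripper_force: 23.8
```

Firm contact at lid-top height (tips at 0.065 m) shows the lid is fully shut. Retreating.

Emit:
apply_moves --commands '[[[0, 0, 2], 0, 1], [[0, 0, 5], 0, 1], [[0, 0, 9], 0, 1], [[0, 0, 13], 0, 1], [[0, 0, 17], 0, 1], [[0, 0, 20], 0, 1], [[0, 0, 20], 0, 1], [[0, 0, 20], 0, 1], [[0, 0, 20], 0, 1], [[0, 0, 20], 0, 1], [[0, 0, 20], 0, 1]]'

```text
clock: 41.58
tool_pos: [0.465, 0.2955, 0.2757]
orientation: [179.9, -0.1, -100.2]
force: [-0.2, -0.7, -0.4]
opening: 0.0004
gripper_force: 0.0
```

```bash
python3 -c "
from plant import ctrl
print(ctrl.get_obs()['tool_pos'],ctrl.close_job())"
```

```text
the job is handed in; nothing more can be done
[0.46501501 0.29551387 0.27565559] None
```

The job is handed in at about 42 s: nozzle and cap stand in the shut blue case, ring and bolt are in separate compartments of the yellow tray, and no verdict was returned.

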